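# Find the loose spindle by rocking and scrap it

### The job

Exactly one of the four polishing-spindle units on the wooden carrier board has a worn, loose bearing. Find it by rocking the shafts by hand - on each unit you try, press the shaft end nearest the robot firmly down, then the far end - and then set the loose unit down upright, flat on the floor of the low steel tray, without dropping it. Leave the three sound units in their bays and do not disturb the other things on the bench.

Things in the scene. Friction and masses are not known exactly. Their poses are not given: they have to be found in the camera images.
- carrier: Plywood board fixed on the bench, 160 (x) x 400 (y) x 12 mm, origin at the centre of its underside, x pointing away from the robot within 12 degrees. Four bays side by side along y, parted by ribs 8 mm wide and 6 mm high. A spindle unit stands in the middle of each, its axes as the carrier's; all four look alike, and which one is loose is random.
- bay1 (a point): Bay 1 (the robot's left end): point on the board's top face, 12 mm above the bench, under the centre of the unit standing there at the start; axes as the carrier. Bays are 95 mm apart. A unit weighs about 0.75 kg and has a grey foot plate 124 (x) x 52 (y) x 10 mm.
- bay2 (a point): Bay 2, likewise. In the middle of a unit's foot rises a grey bearing housing 36 (x) x 40 (y) mm, its flat top 74 mm above the board: grip it across y. Through it runs a steel shaft along x, 14 mm thick, its axis 44 mm above the board, with a collar of 20 mm diameter at each end, 14 mm long, centred 52 mm from the unit's centre; a level collar's top is 54 mm above the board.
- bay3 (a point): Bay 3, likewise. A shaft can only rock like a see-saw about the housing's centre and stays where it is left; at the start all are within 0.6 degrees of level. The seal drags: a collar pressed down moves only above 1 to 1.5 N. A sound shaft gives at most 0.6 mm up or down at the collar, then is solid.
- bay4 (a point): Bay 4 (the robot's right end), likewise. The loose shaft gives about 4 mm up or down at the collar before it stops solid; pressing with 5 to 8 N is plenty to reach the stop. A unit stays put under a vertical press on a collar.
- tray: Low open steel tray fixed on the bench, 190 (x) x 150 (y) x 30 mm outside, walls and floor 4 to 5 mm thick, empty, origin at the centre of its underside. It stands left or right of the carrier; a square wooden box with spare parts stands on the other side.
Things that resemble listed ones, but are neither listed nor needed, are in the scene too. Leave any pink look-alike of the tray alone.

How it is judged:
By the outcome, as a careful person would: the job done as asked, in the order asked, and still so for the second after the job is handed in, with the robot touching nothing.
It also fails if it takes over 72 s, if anything falls off the work surface, if the arm or the gripper's body presses on something with over 40 N, if the wrist force passes 120 N, or if a joint passes its speed limit or range.

### The arm

A 7-joint arm with a two-finger parallel gripper is mounted at the origin on the work surface. World frame = base frame: x ahead of the robot, y to its left, z up, the work surface at z = 0. Lengths are in m, angles in degrees, forces in N, time in s.
With the tool pointing down it reaches from about 0.4 to 0.9 m from the base axis. Payload 5.5 kg.
Tool frame: the origin (TCP) lies midway between the tips of the shut fingers; the grasp point (between the pads) lies 19 mm behind it; z points along the fingers, y is the direction in which the jaws open and shut (so a half turn about z gives the same grasp; the last joint's range is limited). The gripper opens to 85 mm and grips with 20 to 120 N. Pads are 22 mm wide; open, the fingers measure 114 mm over their backs; the gripper's body (76 mm by 85 mm) begins 54 mm behind the grasp point. The pads swing forward as they close: fully open they stand 13 mm farther back than shut.
Start: joints at [-56.253, 28.699, -24.465, 88.831, 12.651, 65.22, -12.049], TCP at [0.208, 0.616, 0.231] pointing down, gripper open.
Joint ranges: [-164.97, 164.97], [-17.58, 116.51], [-87.97, 89.64], [11.32, 138.91], [-80.73, 260.73], [10.89, 115.49], [-147.41, 147.41]. Speed limits (degrees/s): [147.25, 147.25, 180, 180, 180, 180, 180].

### API

Orientations are given as a 3x3 rotation matrix whose columns are the frame's x, y, z axes.
In Python, from cell import status, imaging, ticket gives the robot as it stands. The module is installed in compiled form; this text tells all that it offers.
- The arm moves only by the tool apply_moves, never from a script. Its argument "commands" is a list of rows, each an object of numbers: "tx", "ty", "tz": the shift along the tool's x, y, z in m; "ax", "ay", "az": the turn, a rotation vector about the tool's x, y, z in degrees. In form: [{"tx": .., "ty": .., "tz": .., "ax": .., "ay": .., "az": ..}, ...]. A call has 1 to 20 rows; each row is the pose to reach, as a shift and turn from the pose measured when the call began, along the tool's axes at that moment; what a row does not reach only later rows make up. A row lasts 1/10 s, in which the tool goes at most 50 mm and 8.59 degrees, less where a joint would pass 70% of its speed; a pose out of reach is approached as far as the arm can. A call with a gripper value outside its range is refused whole. "gripper" is the opening, from 0 (shut) to 1 (fully open), set as the call begins (left out, the last holds). The fingers move at their own pace and stop on an object; the grip force is fixed at half the most. Time passes only in rows, so rows that repeat a pose let the fingers close. It gives the time, the measured TCP pose, the force and the opening at its end, in the units of the state.
- status.observe(): the state, without advancing time (a new reading comes with each control period).
- imaging.read_camera(name): name is "side" or "top"; returns the picture (400x640x3 uint8, red, green, blue); there is no depth.
- imaging.get_calibration(name): a dict with "fx", "fy", "cx", "cy" (pixels), "rvec" (rotation vector, rad) and "tvec" (3), from world to camera coordinates, as OpenCV has them. Camera axes: x right, y down, z forward; pixel columns grow to the right and rows downward; lengths in m; the calibration is good to about 2 mm. A picture is of the moment at which its call begins. get_calibration takes no time and is no camera call.
- ticket.sign_off(): hands the job in, once; it reports no verdict.
The state is a dict: "clock": time; "qpos": joint angles; "joint_vel": joint speeds; "tau": joint torques, N m; "tool_pos": TCP position; "tcp_rot": TCP orientation; "wrist_force": force on the tool from outside, world axes, zero at the start; "ft_torque": the same for the moment, N m; "width": finger opening in m.
Only numpy, scipy, OpenCV 4.12 (cv2) and the standard library are available. Lean on these libraries where they do the work, as an engineer would, in place of code of your own. Each camera call takes 0.05 s, during which the arm holds its last target. There are 200 camera calls.

## Working session

There is one attempt and no reset: what is moved stays moved. The work goes in short steps, Python scripts to look and compute and a tool call to move; the robot and the scene stay as the last step left them, time stands still between calls to the robot, and variables do not carry over. Pictures are saved under pics/ and viewed, about 8 in all and at most 12, crops included, and the job is handed in when it is done.

Besides the shell and the picture viewer there is one more tool, called after "Request:" as a command line: name --argument value ..., lists and objects as JSON in quotes. apply_moves: Moves the arm, as the interface text tells. Its arguments: {"type":"object","properties":{"commands":{"type":"array","items":{"type":"object","properties":{"tx":{"type":"number"},"ty":{"type":"number"},"tz":{"type":"number"},"ax":{"type":"number"},"ay":{"type":"number"},"az":{"type":"number"}}}},"gripper":{"type":"number"}},"required":["commands"]}

```bash
mkdir -p pics; python3 - <<'E'
from cell import status, imaging
import cv2,numpy as np
for n in("top","side"):
    im=imaging.read_camera(n); cv2.imwrite(f"pics/{n}0.png",im[:,:,::-1])
    print(n,imaging.get_calibration(n))
s=status.observe(); print(s)
E
```

```text
top {'fx': 477.1147078335843, 'fy': 477.1147078335843, 'cx': 325.37702788838845, 'cy': 197.93766965059024, 'rvec': array([ 2.12014638, -2.13759098,  0.19170425]), 'tvec': array([-0.01114109,  0.4175836 ,  1.05980375])}
side {'fx': 511.7408898647354, 'fy': 511.7408898647354, 'cx': 317.46586251668464, 'cy': 197.7743412077259, 'rvec': array([ 2.17211069, -0.08221225,  0.06568061]), 'tvec': array([-0.42120232,  0.0379198 ,  1.28854739])}
{'clock': 0.1, 'qpos': array([-56.25512586,  28.75015522, -24.45325078,  88.88684277,
        12.65127551,  65.2194943 , -12.04765296]), 'joint_vel': array([ 0.04380082, -0.15778353,  0.02153432, -0.15784897, -0.05582414,
       -0.00852949, -0.05288858]), 'tau': array([-1.20608602e-02, -5.70807731e+01, -5.83926380e+00, -2.81750679e+01,
        1.05099374e-02,  5.46381343e-03, -2.24298259e-05]), 'tool_pos': array([0.20786157, 0.61519381, 0.23033279]), 'tcp_rot': array([[-9.47430026e-01,  3.19962424e-01, -6.27072608e-04],
       [ 3.19963034e-01,  9.47428522e-01, -1.68872226e-03],
       [ 5.37788053e-05, -1.80058623e-03, -9.99998377e-01]]), 'wrist_force': array([-0.6167464 ,  0.20573188, -0.18231199]), 'ft_torque': array([-0.0236158 , -0.00337918,  0.03099261]), 'width': 0.08542968714183619}
```

View pics/top0.png

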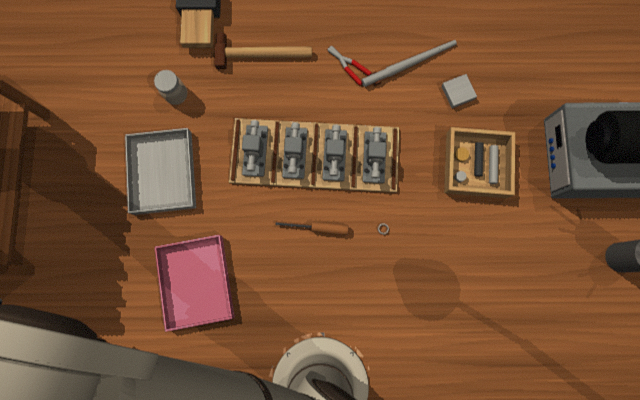

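View pics/side0.png

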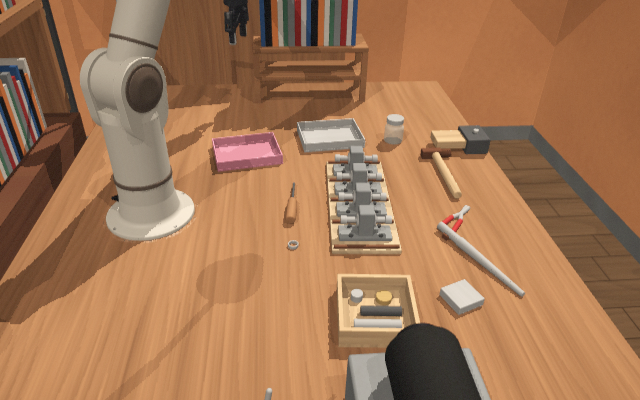

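The top picture shows the carrier centred near (315,155), with bay 1 at left (255,150). The grey tray is at (160,170), the pink look-alike at (195,282) and the parts box at (481,162). The grey tray fits the description (steel, beside the carrier, opposite the box). I'll enlarge a crop to confirm it and pick corners.

```bash
python3 - <<'E'
import cv2
im=cv2.imread("pics/top0.png")[110:225,115:410]
im=cv2.resize(im,None,fx=2.7,fy=2.7,interpolation=cv2.INTER_CUBIC)
for k in range(120,410,20):
    x=int((k-115)*2.7); cv2.line(im,(x,0),(x,6),(0,255,255),1); cv2.putText(im,str(k),(x,16),0,.35,(0,255,255),1)
for k in range(120,225,10):
    y=int((k-110)*2.7); cv2.line(im,(0,y),(6,y),(0,255,255),1); cv2.putText(im,str(k),(0,y),0,.35,(0,255,255),1)
cv2.imwrite("pics/c1.png",im[:, :796])
E
```

```text
(no output)
```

View pics/c1.png

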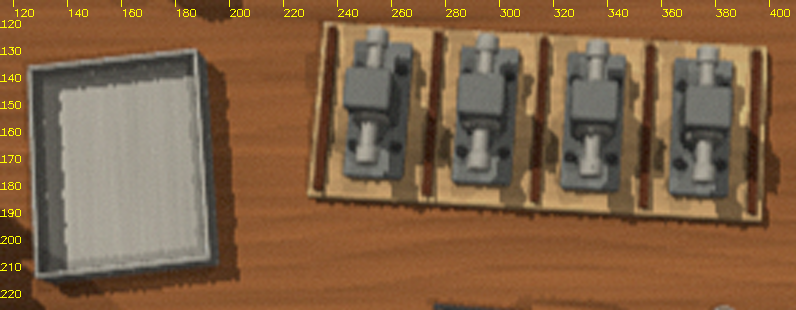

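```bash
cat > h.py <<'E'
import cv2,numpy as np
from cell import status,imaging
from scipy.optimize import least_squares
def proj(n,P):
    c=imaging.get_calibration(n)
    K=np.array([[c['fx'],0,c['cx']],[0,c['fy'],c['cy']],[0,0,1]])
    return cv2.projectPoints(np.array(P,float),c['rvec'],c['tvec'],K,None)[0][:,0]
def fit(n,L,uv,x0):
    L=np.array(L,float);uv=np.array(uv,float)
    def W(p):
        c,s=np.cos(p[2]),np.sin(p[2])
        return np.c_[p[0]+c*L[:,0]-s*L[:,1],p[1]+s*L[:,0]+c*L[:,1],L[:,2]]
    r=least_squares(lambda p:(proj(n,W(p))-uv).ravel(),x0)
    return r.x,r.fun.reshape(-1,2)
def world(p,L):
    c,s=np.cos(p[2]),np.sin(p[2]);return np.array([p[0]+c*L[0]-s*L[1],p[1]+s*L[0]+c*L[1],L[2]])
E
python3 - <<'E'
from h import *
np.set_printoptions(precision=4,suppress=True)
f=lambda a:np.array([115,110])+np.array(a)/2.7
b=[(.08,.2,.012),(.08,-.2,.012),(-.08,-.2,.012),(-.08,.2,.012)]
uv=f([(324,22),(767,46),(762,221),(309,197)])
h=[(0,y,.086) for y in(.1425,.0475,-.0475,-.1425)]
uh=f([(369,90),(482,92),(596,97),(708,106)])
p,r=fit("top",b,uv,[.6,0,0]);print(p,np.degrees(p[2]));print(r)
p2,r=fit("top",b+h,np.r_[uv,uh],[.6,0,0]);print(p2,np.degrees(p2[2]));print(r)
t=[(.095,.075,.03),(.095,-.075,.03),(-.095,-.075,.03),(-.095,.075,.03)]
q,r=fit("top",t,f([(29,67),(195,50),(214,263),(36,278)]),[.6,.3,0]);print("tray",q,np.degrees(q[2]));print(r)
for i,y in enumerate((.1425,.0475,-.0475,-.1425)):
    print(i+1,*[world(p2,(x,y,.066)) for x in(-.052,0,.052)])
# overlay check in side view
im=cv2.imread("pics/side0.png")
for P in [world(p2,x) for x in b+h]+[world(q,x) for x in t]:
    u=proj("side",[P])[0]; cv2.circle(im,tuple(int(round(v)) for v in u),2,(0,0,255),-1)
cv2.imwrite("pics/s1.png",cv2.resize(im[110:270,200:420],None,fx=3.4,fy=3.4))
E
```

```text
[ 0.5276  0.0091 -0.0628] -3.598782791007041
[[-0.3047  0.183 ]
 [ 0.4977 -0.0538]
 [ 0.5182 -0.0011]
 [-0.7093 -0.1858]]
[ 0.5278  0.009  -0.0615] -3.5230740475569036
[[-0.3092  0.2205]
 [ 0.5015 -0.225 ]
 [ 0.6117 -0.1763]
 [-0.6249 -0.1416]
 [-0.658  -0.9104]
 [-0.2293  0.5319]
 [-0.1059  0.8663]
 [ 0.8236 -0.2773]]
tray [0.4876 0.3742 0.1033] 5.91685842257736
[[-0.4997  0.146 ]
 [ 1.2747 -0.2911]
 [-0.7539 -0.7407]
 [ 0.0031  0.8618]]
1 [0.4846 0.1545 0.066 ] [0.5365 0.1513 0.066 ] [0.5885 0.1481 0.066 ]
2 [0.4788 0.0596 0.066 ] [0.5307 0.0564 0.066 ] [0.5826 0.0532 0.066 ]
3 [ 0.473  -0.0352  0.066 ] [ 0.5249 -0.0384  0.066 ] [ 0.5768 -0.0416  0.066 ]
4 [ 0.4671 -0.13    0.066 ] [ 0.519  -0.1332  0.066 ] [ 0.5709 -0.1364  0.066 ]
```

View pics/s1.png

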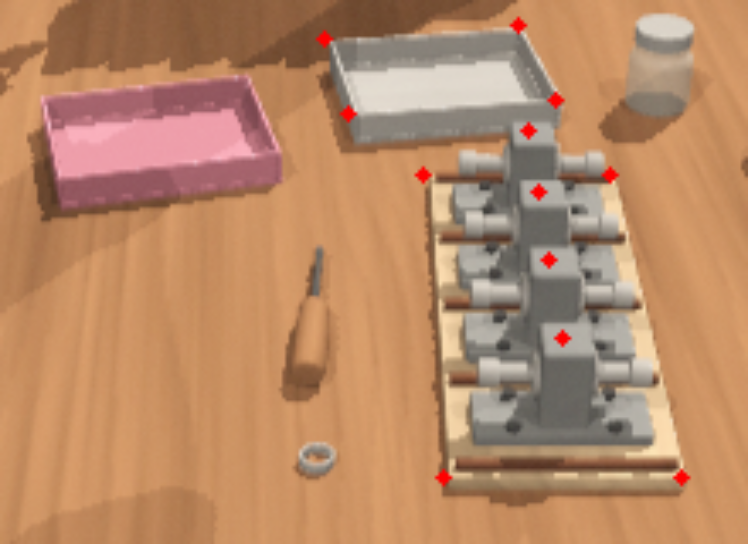

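```bash
cat >> h.py <<'E'
CAR=np.array([.5293,.009,-.0615]); TRAY=np.array([.489,.3742,.1033])
from scipy.spatial.transform import Rotation as Ro
def delta(P,yaw):
    """tool-frame shift (mm) and turn (deg) to TCP P, tool down, tool y along frame y of yaw"""
    s=status.observe();R=s['tcp_rot']
    c,k=np.cos(yaw),np.sin(yaw)
    T=np.array([[-c,-k,0],[-k,c,0],[0,0,-1.]])
    print("t mm",(R.T@(np.array(P)-s['tool_pos'])*1000).round(1),"a deg",Ro.from_matrix(R.T@T).as_rotvec(degrees=True).round(2),"pos",s['tool_pos'].round(4),"F",s['wrist_force'].round(2),"t",s['clock'])
BY=(.1425,.0475,-.0475,-.1425)
E
python3 -c "
from h import *
P=world(CAR,(-.052,BY[0],.085)); P[2]=.085; print(P)
delta([*P[:2],.16],CAR[2]); delta(P,CAR[2])"
```

```text
[0.48615653 0.15442658 0.085     ]
t mm [-411.1 -347.4   70.9] a deg [ -0.1   -0.02 -15.14] pos [0.2079 0.6152 0.2303] F [-0.62  0.21 -0.18] t 0.1
t mm [-411.1 -347.2  145.9] a deg [ -0.1   -0.02 -15.14] pos [0.2079 0.6152 0.2303] F [-0.62  0.21 -0.18] t 0.1
```

Request:
apply_moves --gripper 0 --commands '[{"tx":-0.04,"ty":-0.03,"az":-2},{"tx":-0.08,"ty":-0.065,"az":-5},{"tx":-0.12,"ty":-0.1,"az":-8},{"tx":-0.16,"ty":-0.135,"az":-12},{"tx":-0.2,"ty":-0.17,"az":-15.1},{"tx":-0.24,"ty":-0.203,"az":-15.1},{"tx":-0.28,"ty":-0.237,"tz":0.02,"az":-15.1},{"tx":-0.32,"ty":-0.27,"tz":0.03,"az":-15.1},{"tx":-0.36,"ty":-0.304,"tz":0.05,"az":-15.1},{"tx":-0.39,"ty":-0.33,"tz":0.07,"az":-15.1},{"tx":-0.411,"ty":-0.347,"tz":0.09,"az":-15.1},{"tx":-0.411,"ty":-0.347,"tz":0.12,"az":-15.1},{"tx":-0.411,"ty":-0.347,"tz":0.14,"az":-15.1},{"tx":-0.411,"ty":-0.347,"tz":0.145,"az":-15.1},{"tx":-0.411,"ty":-0.347,"tz":0.145,"az":-15.1}]'

```text
schema error: expected keys tx, ty, tz, ax, ay, az
```

```bash
python3 -c "
from h import *
P=world(CAR,(-.052,BY[0],.067)); delta(P,CAR[2]); 
im=imaging.read_camera('side'); cv2.imwrite('pics/s2.png',cv2.resize(im[100:260,240:460,::-1],None,fx=3.4,fy=3.4))"
```

```text
t mm [-411.1 -347.2  163.9] a deg [ -0.1   -0.02 -15.14] pos [0.2079 0.6152 0.2303] F [-0.62  0.21 -0.18] t 0.1
```

View pics/s2.png

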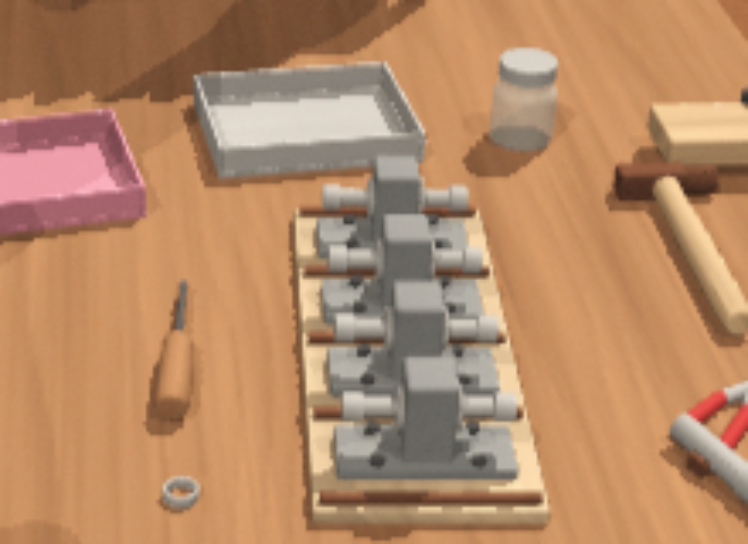

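The call was refused, because every key must be present. The scene is unchanged (carrier housings at crop x≈400–430, tray at (305,120)), so I'll resend it with full rows.

Request:
apply_moves --gripper 0 --commands '[{"tx":-0.04,"ty":-0.03,"tz":0,"ax":0,"ay":0,"az":-2},{"tx":-0.08,"ty":-0.065,"tz":0,"ax":0,"ay":0,"az":-5},{"tx":-0.12,"ty":-0.1,"tz":0,"ax":0,"ay":0,"az":-8},{"tx":-0.16,"ty":-0.135,"tz":0,"ax":0,"ay":0,"az":-12},{"tx":-0.2,"ty":-0.17,"tz":0,"ax":0,"ay":0,"az":-15.1},{"tx":-0.24,"ty":-0.203,"tz":0,"ax":0,"ay":0,"az":-15.1},{"tx":-0.28,"ty":-0.237,"tz":0.02,"ax":0,"ay":0,"az":-15.1},{"tx":-0.32,"ty":-0.27,"tz":0.03,"ax":0,"ay":0,"az":-15.1},{"tx":-0.36,"ty":-0.304,"tz":0.05,"ax":0,"ay":0,"az":-15.1},{"tx":-0.39,"ty":-0.33,"tz":0.07,"ax":0,"ay":0,"az":-15.1},{"tx":-0.411,"ty":-0.347,"tz":0.09,"ax":0,"ay":0,"az":-15.1},{"tx":-0.411,"ty":-0.347,"tz":0.12,"ax":0,"ay":0,"az":-15.1},{"tx":-0.411,"ty":-0.347,"tz":0.14,"ax":0,"ay":0,"az":-15.1},{"tx":-0.411,"ty":-0.347,"tz":0.145,"ax":0,"ay":0,"az":-15.1},{"tx":-0.411,"ty":-0.347,"tz":0.145,"ax":0,"ay":0,"az":-15.1}]'

```text
clock: 1.65
tool_pos: [0.4854, 0.155, 0.0854]
tcp_rot: [[-0.998, 0.062, -0.003], [0.062, 0.998, -0.002], [0.002, -0.002, -1.0]]
wrist_force: [-0.1, -0.5, 0.4]
width: -0.0002
```

```bash
python3 -c "
from h import *
P=world(CAR,(-.052,BY[0],.067)); delta(P,CAR[2]); 
im=imaging.read_camera('side'); cv2.imwrite('pics/s3.png',cv2.resize(im[100:260,240:460,::-1],None,fx=3.4,fy=3.4))"
```

```text
t mm [-0.9 -0.5 18.4] a deg [-0.1  -0.14 -0.01] pos [0.4854 0.155  0.0854] F [-0.12 -0.52  0.36] t 1.65
```

View pics/s3.png

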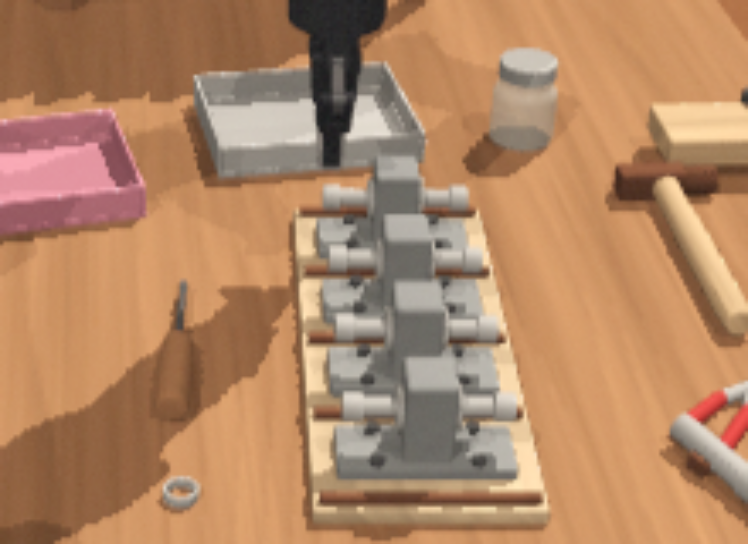

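The fingertip at (332,162) stands directly above bay 1's near collar (332,195). Pressing now.

Request:
apply_moves --commands '[{"tx":-0.001,"ty":-0.0005,"tz":0.012,"ax":0,"ay":0,"az":0},{"tx":-0.001,"ty":-0.0005,"tz":0.017,"ax":0,"ay":0,"az":0},{"tx":-0.001,"ty":-0.0005,"tz":0.019,"ax":0,"ay":0,"az":0},{"tx":-0.001,"ty":-0.0005,"tz":0.02,"ax":0,"ay":0,"az":0},{"tx":-0.001,"ty":-0.0005,"tz":0.021,"ax":0,"ay":0,"az":0},{"tx":-0.001,"ty":-0.0005,"tz":0.021,"ax":0,"ay":0,"az":0},{"tx":-0.001,"ty":-0.0005,"tz":0.021,"ax":0,"ay":0,"az":0}]'

```text
clock: 2.4
tool_pos: [0.4871, 0.155, 0.0655]
tcp_rot: [[-0.998, 0.061, -0.0], [0.061, 0.998, -0.001], [0.0, -0.001, -1.0]]
wrist_force: [-1.1, 1.4, 2.1]
width: 0.0
```

Request:
apply_moves --commands '[{"tx":0,"ty":0,"tz":0.002,"ax":0,"ay":0,"az":0},{"tx":0,"ty":0,"tz":0.003,"ax":0,"ay":0,"az":0},{"tx":0,"ty":0,"tz":0.003,"ax":0,"ay":0,"az":0},{"tx":0,"ty":0,"tz":0.003,"ax":0,"ay":0,"az":0}]'

```text
clock: 2.8
tool_pos: [0.4872, 0.155, 0.0649]
tcp_rot: [[-0.998, 0.061, 0.0], [0.061, 0.998, -0.002], [-0.0, -0.002, -1.0]]
wrist_force: [-8.2, -2.2, 24.6]
width: -0.0001
```

Request:
apply_moves --commands '[{"tx":0,"ty":0,"tz":-0.02,"ax":0,"ay":0,"az":0},{"tx":0,"ty":0,"tz":-0.045,"ax":0,"ay":0,"az":0},{"tx":-0.03,"ty":0,"tz":-0.045,"ax":0,"ay":0,"az":0},{"tx":-0.07,"ty":0,"tz":-0.045,"ax":0,"ay":0,"az":0},{"tx":-0.1,"ty":0,"tz":-0.045,"ax":0,"ay":0,"az":0},{"tx":-0.104,"ty":0,"tz":-0.04,"ax":0,"ay":0,"az":0},{"tx":-0.104,"ty":0,"tz":-0.02,"ax":0,"ay":0,"az":0},{"tx":-0.104,"ty":0,"tz":-0.006,"ax":0,"ay":0,"az":0},{"tx":-0.104,"ty":0,"tz":-0.003,"ax":0,"ay":0,"az":0},{"tx":-0.104,"ty":0,"tz":-0.002,"ax":0,"ay":0,"az":0},{"tx":-0.104,"ty":0,"tz":-0.001,"ax":0,"ay":0,"az":0},{"tx":-0.104,"ty":0,"tz":0.0,"ax":0,"ay":0,"az":0},{"tx":-0.104,"ty":0,"tz":0.0007,"ax":0,"ay":0,"az":0},{"tx":-0.104,"ty":0,"tz":0.0007,"ax":0,"ay":0,"az":0},{"tx":-0.104,"ty":0,"tz":0.0007,"ax":0,"ay":0,"az":0}]'

```text
clock: 4.3
tool_pos: [0.5915, 0.149, 0.0654]
tcp_rot: [[-0.998, 0.061, 0.001], [0.061, 0.998, -0.001], [-0.002, -0.001, -1.0]]
wrist_force: [-1.8, -0.4, 4.8]
width: -0.0002
```

Request:
apply_moves --commands '[{"tx":0,"ty":0,"tz":0.0016,"ax":0,"ay":0,"az":0},{"tx":0,"ty":0,"tz":0.0016,"ax":0,"ay":0,"az":0},{"tx":0,"ty":0,"tz":0.0016,"ax":0,"ay":0,"az":0}]'

```text
clock: 4.6
tool_pos: [0.5916, 0.1491, 0.0654]
tcp_rot: [[-0.998, 0.061, 0.002], [0.061, 0.998, -0.002], [-0.002, -0.001, -1.0]]
wrist_force: [-3.3, 0.1, 8.6]
width: 0.0002
```

```bash
python3 -c "
from h import *
delta(world(CAR,(-.052,BY[1],.067)),CAR[2])"
```

```text
t mm [105.6 -96.1  -1.7] a deg [-0.08  0.12  0.03] pos [0.5916 0.1491 0.0654] F [-3.28  0.05  8.6 ] t 4.6
```

Bay 1 is sound: it stops solid at .0649 near and .0654 far. Next, bay 2.

Request:
apply_moves --commands '[{"tx":0,"ty":0,"tz":-0.02,"ax":0,"ay":0,"az":0},{"tx":0,"ty":0,"tz":-0.045,"ax":0,"ay":0,"az":0},{"tx":0.03,"ty":-0.027,"tz":-0.045,"ax":0,"ay":0,"az":0},{"tx":0.06,"ty":-0.055,"tz":-0.045,"ax":0,"ay":0,"az":0},{"tx":0.09,"ty":-0.082,"tz":-0.045,"ax":0,"ay":0,"az":0},{"tx":0.1055,"ty":-0.096,"tz":-0.043,"ax":0,"ay":0,"az":0},{"tx":0.1055,"ty":-0.096,"tz":-0.02,"ax":0,"ay":0,"az":0},{"tx":0.1055,"ty":-0.096,"tz":-0.006,"ax":0,"ay":0,"az":0},{"tx":0.1055,"ty":-0.096,"tz":-0.003,"ax":0,"ay":0,"az":0},{"tx":0.1055,"ty":-0.096,"tz":-0.002,"ax":0,"ay":0,"az":0},{"tx":0.1055,"ty":-0.096,"tz":-0.001,"ax":0,"ay":0,"az":0},{"tx":0.1055,"ty":-0.096,"tz":0.0,"ax":0,"ay":0,"az":0},{"tx":0.1055,"ty":-0.096,"tz":0.001,"ax":0,"ay":0,"az":0},{"tx":0.1055,"ty":-0.096,"tz":0.0017,"ax":0,"ay":0,"az":0},{"tx":0.1055,"ty":-0.096,"tz":0.0017,"ax":0,"ay":0,"az":0},{"tx":0.1055,"ty":-0.096,"tz":0.0017,"ax":0,"ay":0,"az":0}]'

```text
clock: 6.2
tool_pos: [0.4811, 0.06, 0.0651]
tcp_rot: [[-0.998, 0.061, 0.003], [0.061, 0.998, -0.002], [-0.004, -0.001, -1.0]]
wrist_force: [-3.7, 1.0, 13.2]
width: -0.0001
```

Request:
apply_moves --commands '[{"tx":0,"ty":0,"tz":-0.02,"ax":0,"ay":0,"az":0},{"tx":0,"ty":0,"tz":-0.045,"ax":0,"ay":0,"az":0},{"tx":-0.03,"ty":0,"tz":-0.045,"ax":0,"ay":0,"az":0},{"tx":-0.07,"ty":0,"tz":-0.045,"ax":0,"ay":0,"az":0},{"tx":-0.1,"ty":0,"tz":-0.045,"ax":0,"ay":0,"az":0},{"tx":-0.104,"ty":0,"tz":-0.04,"ax":0,"ay":0,"az":0},{"tx":-0.104,"ty":0,"tz":-0.02,"ax":0,"ay":0,"az":0},{"tx":-0.104,"ty":0,"tz":-0.006,"ax":0,"ay":0,"az":0},{"tx":-0.104,"ty":0,"tz":-0.003,"ax":0,"ay":0,"az":0},{"tx":-0.104,"ty":0,"tz":-0.002,"ax":0,"ay":0,"az":0},{"tx":-0.104,"ty":0,"tz":-0.001,"ax":0,"ay":0,"az":0},{"tx":-0.104,"ty":0,"tz":0.0,"ax":0,"ay":0,"az":0},{"tx":-0.104,"ty":0,"tz":0.001,"ax":0,"ay":0,"az":0},{"tx":-0.104,"ty":0,"tz":0.0015,"ax":0,"ay":0,"az":0},{"tx":-0.104,"ty":0,"tz":0.0015,"ax":0,"ay":0,"az":0},{"tx":-0.104,"ty":0,"tz":0.0015,"ax":0,"ay":0,"az":0}]'

```text
clock: 7.8
tool_pos: [0.5857, 0.0538, 0.0654]
tcp_rot: [[-0.998, 0.061, 0.005], [0.061, 0.998, -0.002], [-0.005, -0.001, -1.0]]
wrist_force: [-2.7, 0.3, 8.5]
width: 0.0002
```

```bash
python3 -c "
from h import *
delta(world(CAR,(-.052,BY[2],.067)),CAR[2])"
```

```text
t mm [105.6 -95.6  -2. ] a deg [-0.07  0.3   0.04] pos [0.5857 0.0538 0.0654] F [-2.66  0.33  8.49] t 7.8
```

Bay 2 is sound too: .0651 near at 13 N and .0654 far at 8.5 N. Next, bay 3, with a small tilt correction.

Request:
apply_moves --commands '[{"tx":0,"ty":0,"tz":-0.02,"ax":0,"ay":0.3,"az":0},{"tx":0,"ty":0,"tz":-0.045,"ax":0,"ay":0.3,"az":0},{"tx":0.03,"ty":-0.027,"tz":-0.045,"ax":0,"ay":0.3,"az":0},{"tx":0.06,"ty":-0.055,"tz":-0.045,"ax":0,"ay":0.3,"az":0},{"tx":0.09,"ty":-0.082,"tz":-0.045,"ax":0,"ay":0.3,"az":0},{"tx":0.1055,"ty":-0.096,"tz":-0.043,"ax":0,"ay":0.3,"az":0},{"tx":0.1055,"ty":-0.096,"tz":-0.02,"ax":0,"ay":0.3,"az":0},{"tx":0.1055,"ty":-0.096,"tz":-0.006,"ax":0,"ay":0.3,"az":0},{"tx":0.1055,"ty":-0.096,"tz":-0.003,"ax":0,"ay":0.3,"az":0},{"tx":0.1055,"ty":-0.096,"tz":-0.002,"ax":0,"ay":0.3,"az":0},{"tx":0.1055,"ty":-0.096,"tz":-0.001,"ax":0,"ay":0.3,"az":0},{"tx":0.1055,"ty":-0.096,"tz":0.0,"ax":0,"ay":0.3,"az":0},{"tx":0.1055,"ty":-0.096,"tz":0.001,"ax":0,"ay":0.3,"az":0},{"tx":0.1055,"ty":-0.096,"tz":0.0012,"ax":0,"ay":0.3,"az":0},{"tx":0.1055,"ty":-0.096,"tz":0.0012,"ax":0,"ay":0.3,"az":0},{"tx":0.1055,"ty":-0.096,"tz":0.0012,"ax":0,"ay":0.3,"az":0}]'

```text
clock: 9.4
tool_pos: [0.4752, -0.0354, 0.0652]
tcp_rot: [[-0.998, 0.06, 0.001], [0.06, 0.998, -0.002], [-0.001, -0.001, -1.0]]
wrist_force: [-3.4, 1.0, 11.3]
width: 0.0001
```

Request:
apply_moves --commands '[{"tx":0,"ty":0,"tz":-0.02,"ax":0,"ay":0,"az":0},{"tx":0,"ty":0,"tz":-0.045,"ax":0,"ay":0,"az":0},{"tx":-0.03,"ty":0,"tz":-0.045,"ax":0,"ay":0,"az":0},{"tx":-0.07,"ty":0,"tz":-0.045,"ax":0,"ay":0,"az":0},{"tx":-0.1,"ty":0,"tz":-0.045,"ax":0,"ay":0,"az":0},{"tx":-0.104,"ty":0,"tz":-0.04,"ax":0,"ay":0,"az":0},{"tx":-0.104,"ty":0,"tz":-0.02,"ax":0,"ay":0,"az":0},{"tx":-0.104,"ty":0,"tz":-0.006,"ax":0,"ay":0,"az":0},{"tx":-0.104,"ty":0,"tz":-0.003,"ax":0,"ay":0,"az":0},{"tx":-0.104,"ty":0,"tz":-0.002,"ax":0,"ay":0,"az":0},{"tx":-0.104,"ty":0,"tz":-0.001,"ax":0,"ay":0,"az":0},{"tx":-0.104,"ty":0,"tz":0.0,"ax":0,"ay":0,"az":0},{"tx":-0.104,"ty":0,"tz":0.001,"ax":0,"ay":0,"az":0},{"tx":-0.104,"ty":0,"tz":0.0015,"ax":0,"ay":0,"az":0},{"tx":-0.104,"ty":0,"tz":0.0015,"ax":0,"ay":0,"az":0},{"tx":-0.104,"ty":0,"tz":0.0015,"ax":0,"ay":0,"az":0}]'

```text
clock: 11.0
tool_pos: [0.5797, -0.0417, 0.0653]
tcp_rot: [[-0.998, 0.06, 0.003], [0.06, 0.998, -0.002], [-0.003, -0.002, -1.0]]
wrist_force: [-3.2, -0.5, 7.6]
width: -0.0001
```

```bash
python3 -c "
from h import *
delta(world(CAR,(-.052,BY[3],.067)),CAR[2])"
```

```text
t mm [105.5 -94.9  -1.8] a deg [-0.1   0.16  0.06] pos [ 0.5797 -0.0417  0.0653] F [-3.15 -0.48  7.57] t 11.0
```

Bay 3 is sound: .0652 near and .0653 far. Testing bay 4 to confirm it's the loose one.

Request:
apply_moves --commands '[{"tx":0,"ty":0,"tz":-0.02,"ax":0,"ay":0.2,"az":0},{"tx":0,"ty":0,"tz":-0.045,"ax":0,"ay":0.2,"az":0},{"tx":0.03,"ty":-0.027,"tz":-0.045,"ax":0,"ay":0.2,"az":0},{"tx":0.06,"ty":-0.055,"tz":-0.045,"ax":0,"ay":0.2,"az":0},{"tx":0.09,"ty":-0.082,"tz":-0.045,"ax":0,"ay":0.2,"az":0},{"tx":0.1055,"ty":-0.095,"tz":-0.043,"ax":0,"ay":0.2,"az":0},{"tx":0.1055,"ty":-0.095,"tz":-0.02,"ax":0,"ay":0.2,"az":0},{"tx":0.1055,"ty":-0.095,"tz":-0.006,"ax":0,"ay":0.2,"az":0},{"tx":0.1055,"ty":-0.095,"tz":-0.003,"ax":0,"ay":0.2,"az":0},{"tx":0.1055,"ty":-0.095,"tz":-0.002,"ax":0,"ay":0.2,"az":0},{"tx":0.1055,"ty":-0.095,"tz":-0.001,"ax":0,"ay":0.2,"az":0},{"tx":0.1055,"ty":-0.095,"tz":0.0,"ax":0,"ay":0.2,"az":0},{"tx":0.1055,"ty":-0.095,"tz":0.001,"ax":0,"ay":0.2,"az":0},{"tx":0.1055,"ty":-0.095,"tz":0.0013,"ax":0,"ay":0.2,"az":0},{"tx":0.1055,"ty":-0.095,"tz":0.0013,"ax":0,"ay":0.2,"az":0},{"tx":0.1055,"ty":-0.095,"tz":0.0013,"ax":0,"ay":0.2,"az":0}]'

```text
clock: 12.6
tool_pos: [0.469, -0.1301, 0.0641]
tcp_rot: [[-0.998, 0.06, 0.0], [0.06, 0.998, -0.002], [-0.0, -0.002, -1.0]]
wrist_force: [-0.0, -0.3, 1.7]
width: 0.0002
```

It's giving way. Pressing on to the stop.

Request:
apply_moves --commands '[{"tx":0,"ty":0,"tz":0.001,"ax":0,"ay":0,"az":0},{"tx":0,"ty":0,"tz":0.002,"ax":0,"ay":0,"az":0},{"tx":0,"ty":0,"tz":0.0028,"ax":0,"ay":0,"az":0},{"tx":0,"ty":0,"tz":0.0033,"ax":0,"ay":0,"az":0},{"tx":0,"ty":0,"tz":0.0033,"ax":0,"ay":0,"az":0},{"tx":0,"ty":0,"tz":0.0033,"ax":0,"ay":0,"az":0}]'

```text
clock: 13.2
tool_pos: [0.4689, -0.1301, 0.0617]
tcp_rot: [[-0.998, 0.06, -0.0], [0.06, 0.998, -0.002], [0.0, -0.002, -1.0]]
wrist_force: [-3.6, 1.6, 12.2]
width: -0.0002
```

Request:
apply_moves --commands '[{"tx":0,"ty":0,"tz":-0.025,"ax":0,"ay":0,"az":0},{"tx":0,"ty":0,"tz":-0.05,"ax":0,"ay":0,"az":0},{"tx":-0.03,"ty":0,"tz":-0.05,"ax":0,"ay":0,"az":0},{"tx":-0.07,"ty":0,"tz":-0.05,"ax":0,"ay":0,"az":0},{"tx":-0.1,"ty":0,"tz":-0.05,"ax":0,"ay":0,"az":0},{"tx":-0.104,"ty":0,"tz":-0.045,"ax":0,"ay":0,"az":0},{"tx":-0.104,"ty":0,"tz":-0.025,"ax":0,"ay":0,"az":0},{"tx":-0.104,"ty":0,"tz":-0.012,"ax":0,"ay":0,"az":0},{"tx":-0.104,"ty":0,"tz":-0.009,"ax":0,"ay":0,"az":0},{"tx":-0.104,"ty":0,"tz":-0.0075,"ax":0,"ay":0,"az":0},{"tx":-0.104,"ty":0,"tz":-0.006,"ax":0,"ay":0,"az":0},{"tx":-0.104,"ty":0,"tz":-0.0045,"ax":0,"ay":0,"az":0},{"tx":-0.104,"ty":0,"tz":-0.003,"ax":0,"ay":0,"az":0},{"tx":-0.104,"ty":0,"tz":-0.0015,"ax":0,"ay":0,"az":0},{"tx":-0.104,"ty":0,"tz":0,"ax":0,"ay":0,"az":0},{"tx":-0.104,"ty":0,"tz":0.001,"ax":0,"ay":0,"az":0},{"tx":-0.104,"ty":0,"tz":0.0012,"ax":0,"ay":0,"az":0},{"tx":-0.104,"ty":0,"tz":0.0012,"ax":0,"ay":0,"az":0},{"tx":-0.104,"ty":0,"tz":0.0012,"ax":0,"ay":0,"az":0}]'

```text
clock: 15.1
tool_pos: [0.5737, -0.1366, 0.0618]
tcp_rot: [[-0.998, 0.06, 0.002], [0.06, 0.998, -0.003], [-0.002, -0.002, -1.0]]
wrist_force: [-2.0, 0.6, 10.0]
width: 0.0001
```

Bay 4 is the loose one, with stops at .0617 near and .0618 far against about .065 on the others. Moving above its housing and opening the gripper.

Request:
apply_moves --commands '[{"tx":0,"ty":0,"tz":-0.03,"ax":0,"ay":0,"az":0},{"tx":0,"ty":0,"tz":-0.07,"ax":0,"ay":0,"az":0},{"tx":0.02,"ty":0,"tz":-0.075,"ax":0,"ay":0,"az":0},{"tx":0.045,"ty":0,"tz":-0.075,"ax":0,"ay":0,"az":0},{"tx":0.053,"ty":0,"tz":-0.075,"ax":0,"ay":0,"az":0}]'

```text
clock: 15.6
tool_pos: [0.5182, -0.1332, 0.1367]
tcp_rot: [[-0.998, 0.061, -0.0], [0.061, 0.998, -0.003], [0.0, -0.003, -1.0]]
wrist_force: [-0.7, -0.0, 0.9]
width: -0.0001
```

Request:
apply_moves --gripper 1 --commands '[{"tx":0,"ty":0,"tz":0,"ax":0,"ay":0,"az":0},{"tx":0,"ty":0,"tz":0,"ax":0,"ay":0,"az":0},{"tx":0,"ty":0,"tz":0,"ax":0,"ay":0,"az":0},{"tx":0,"ty":0,"tz":0,"ax":0,"ay":0,"az":0},{"tx":0,"ty":0,"tz":0,"ax":0,"ay":0,"az":0}]'

```text
clock: 16.1
tool_pos: [0.5187, -0.1331, 0.1364]
tcp_rot: [[-0.998, 0.061, -0.0], [0.061, 0.998, -0.002], [0.0, -0.002, -1.0]]
wrist_force: [-0.5, 0.5, -0.1]
width: 0.0722
```

```bash
python3 -c "
from h import *
print(status.observe()['width'])
delta(world(CAR,(0,BY[3],.042)),CAR[2])
im=imaging.read_camera('top'); cv2.imwrite('pics/t4.png',cv2.resize(im[90:230,220:420,::-1],None,fx=3.5,fy=3.5))"
```

```text
0.07220359644298092
t mm [-1.9  0.3 94.4] a deg [-0.14 -0.02  0.05] pos [ 0.5187 -0.1331  0.1364] F [-0.45  0.46 -0.12] t 16.1
```

View pics/t4.png

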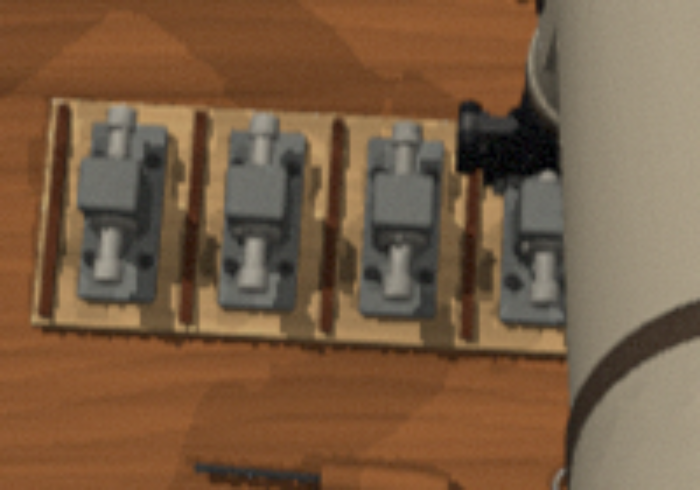

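The sound units at (110,200), (255,205) and (400,215) are still in their bays, and the open gripper stands over unit 4. Descending to straddle it.

Request:
apply_moves --commands '[{"tx":-0.0015,"ty":0,"tz":0.02,"ax":0,"ay":0,"az":0},{"tx":-0.0015,"ty":0,"tz":0.035,"ax":0,"ay":0,"az":0},{"tx":-0.0015,"ty":0,"tz":0.05,"ax":0,"ay":0,"az":0},{"tx":-0.0015,"ty":0,"tz":0.065,"ax":0,"ay":0,"az":0},{"tx":-0.0015,"ty":0,"tz":0.08,"ax":0,"ay":0,"az":0},{"tx":-0.0015,"ty":0,"tz":0.09,"ax":0,"ay":0,"az":0},{"tx":-0.0015,"ty":0,"tz":0.095,"ax":0,"ay":0,"az":0},{"tx":-0.0015,"ty":0,"tz":0.095,"ax":0,"ay":0,"az":0}]'

```text
clock: 16.95
tool_pos: [0.5196, -0.1333, 0.0408]
tcp_rot: [[-0.998, 0.06, -0.002], [0.06, 0.998, -0.002], [0.002, -0.002, -1.0]]
wrist_force: [-0.6, -0.8, -0.1]
width: 0.0852
```

```bash
python3 -c "
from h import *
im=imaging.read_camera('side'); cv2.imwrite('pics/s5.png',cv2.resize(im[100:280,260:460,::-1],None,fx=3.2,fy=3.2))"
```

```text
(no output)
```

View pics/s5.png

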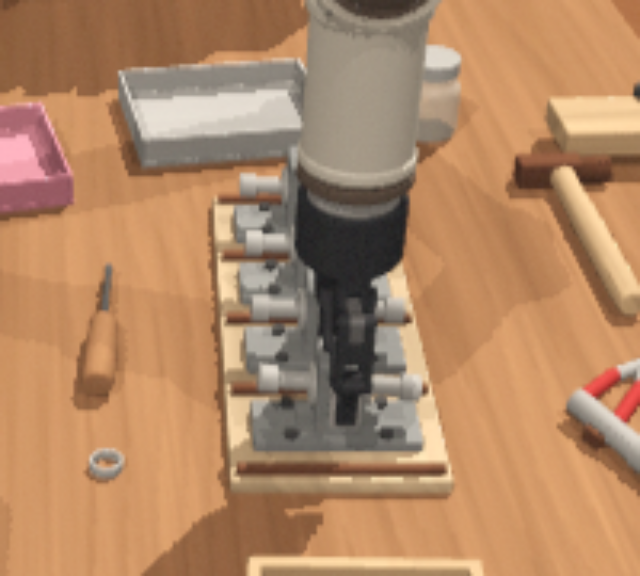

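The finger at (347,400) straddles the housing near its middle (about (342,400)). I'll shift 2 mm toward the robot and close.

Request:
apply_moves --gripper 0 --commands '[{"tx":0.002,"ty":0,"tz":-0.001,"ax":0,"ay":0,"az":0},{"tx":0.002,"ty":0,"tz":-0.001,"ax":0,"ay":0,"az":0},{"tx":0.002,"ty":0,"tz":-0.001,"ax":0,"ay":0,"az":0},{"tx":0.002,"ty":0,"tz":-0.001,"ax":0,"ay":0,"az":0},{"tx":0.002,"ty":0,"tz":-0.001,"ax":0,"ay":0,"az":0},{"tx":0.002,"ty":0,"tz":-0.001,"ax":0,"ay":0,"az":0},{"tx":0.002,"ty":0,"tz":-0.001,"ax":0,"ay":0,"az":0}]'

```text
clock: 17.7
tool_pos: [0.5186, -0.1333, 0.0431]
tcp_rot: [[-0.998, 0.061, 0.0], [0.061, 0.998, -0.003], [-0.001, -0.003, -1.0]]
wrist_force: [-1.6, 0.0, 6.3]
width: 0.0394
```

Request:
apply_moves --gripper 0 --commands '[{"tx":0,"ty":0,"tz":-0.003,"ax":0,"ay":0,"az":0},{"tx":0,"ty":0,"tz":-0.01,"ax":0,"ay":0,"az":0},{"tx":0,"ty":0,"tz":-0.02,"ax":0,"ay":0,"az":0},{"tx":0,"ty":0,"tz":-0.035,"ax":0,"ay":0,"az":0},{"tx":0,"ty":0,"tz":-0.055,"ax":0,"ay":0,"az":0},{"tx":0,"ty":0,"tz":-0.08,"ax":0,"ay":0,"az":0},{"tx":0,"ty":0,"tz":-0.105,"ax":0,"ay":0,"az":0},{"tx":0,"ty":0,"tz":-0.125,"ax":0,"ay":0,"az":0},{"tx":0,"ty":0,"tz":-0.135,"ax":0,"ay":0,"az":0},{"tx":0,"ty":0,"tz":-0.14,"ax":0,"ay":0,"az":0},{"tx":0,"ty":0,"tz":-0.14,"ax":0,"ay":0,"az":0}]'

```text
clock: 18.8
tool_pos: [0.5184, -0.1329, 0.1832]
tcp_rot: [[-0.998, 0.061, 0.0], [0.061, 0.998, -0.003], [-0.001, -0.003, -1.0]]
wrist_force: [0.3, -1.0, -7.1]
width: 0.0396
```

```bash
python3 -c "
from h import *
print(status.observe()['width'])
P=world(TRAY,(0,0,.18)); print(P); delta(P,TRAY[2])
im=imaging.read_camera('side'); cv2.imwrite('pics/s6.png',cv2.resize(im[60:280,240:460,::-1],None,fx=2.7,fy=2.7))"
```

```text
0.03960097346359829
[0.489  0.3742 0.18  ]
t mm [ 60.1 504.4   1.9] a deg [-0.15  0.02 -9.39] pos [ 0.5184 -0.1329  0.1832] F [ 0.31 -0.97 -7.09] t 18.8
```

View pics/s6.png

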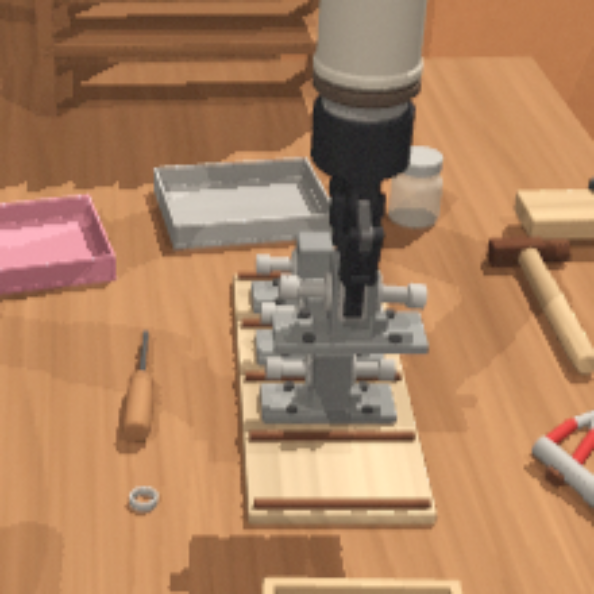

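The unit is held level in the gripper, with its foot at (350,335), bay 4 empty and bays 1–3 still standing. Carrying it to the tray.

Request:
apply_moves --commands '[{"tx":0.002,"ty":0.012,"tz":0,"ax":0,"ay":0,"az":0},{"tx":0.004,"ty":0.035,"tz":0,"ax":0,"ay":0,"az":0},{"tx":0.008,"ty":0.065,"tz":0,"ax":0,"ay":0,"az":-1},{"tx":0.012,"ty":0.1,"tz":0,"ax":0,"ay":0,"az":-2},{"tx":0.016,"ty":0.135,"tz":0,"ax":0,"ay":0,"az":-3},{"tx":0.02,"ty":0.17,"tz":0,"ax":0,"ay":0,"az":-4},{"tx":0.024,"ty":0.205,"tz":0,"ax":0,"ay":0,"az":-5},{"tx":0.028,"ty":0.24,"tz":0,"ax":0,"ay":0,"az":-6},{"tx":0.033,"ty":0.275,"tz":0,"ax":0,"ay":0,"az":-7},{"tx":0.037,"ty":0.31,"tz":0,"ax":0,"ay":0,"az":-8},{"tx":0.041,"ty":0.345,"tz":0,"ax":0,"ay":0,"az":-9},{"tx":0.045,"ty":0.38,"tz":0,"ax":0,"ay":0,"az":-9.4},{"tx":0.049,"ty":0.415,"tz":0,"ax":0,"ay":0,"az":-9.4},{"tx":0.053,"ty":0.45,"tz":0,"ax":0,"ay":0,"az":-9.4},{"tx":0.056,"ty":0.478,"tz":0,"ax":0,"ay":0,"az":-9.4},{"tx":0.059,"ty":0.495,"tz":0,"ax":0,"ay":0,"az":-9.4},{"tx":0.06,"ty":0.504,"tz":0,"ax":0,"ay":0,"az":-9.4},{"tx":0.06,"ty":0.504,"tz":0,"ax":0,"ay":0,"az":-9.4},{"tx":0.06,"ty":0.504,"tz":0,"ax":0,"ay":0,"az":-9.4}]'

```text
clock: 20.75
tool_pos: [0.4889, 0.3719, 0.1808]
tcp_rot: [[-0.995, -0.102, -0.001], [-0.102, 0.995, -0.004], [0.002, -0.004, -1.0]]
wrist_force: [0.2, -1.0, -7.5]
width: 0.0396
```

```bash
python3 -c "
from h import *
P=world(TRAY,(0,0,.0355)); print(status.observe()['width']); delta(P,TRAY[2])"
```

```text
0.03958352674403564
t mm [ -0.6   2.9 145.3] a deg [-0.25 -0.1  -0.08] pos [0.4889 0.3719 0.1808] F [ 0.16 -0.97 -7.52] t 20.75
```

Request:
apply_moves --commands '[{"tx":0,"ty":0.002,"tz":0.015,"ax":-0.2,"ay":0,"az":0},{"tx":0,"ty":0.002,"tz":0.035,"ax":-0.2,"ay":0,"az":0},{"tx":0,"ty":0.002,"tz":0.06,"ax":-0.2,"ay":0,"az":0},{"tx":0,"ty":0.002,"tz":0.085,"ax":-0.2,"ay":0,"az":0},{"tx":0,"ty":0.002,"tz":0.105,"ax":-0.2,"ay":0,"az":0},{"tx":0,"ty":0.002,"tz":0.12,"ax":-0.2,"ay":0,"az":0},{"tx":0,"ty":0.002,"tz":0.13,"ax":-0.2,"ay":0,"az":0},{"tx":0,"ty":0.002,"tz":0.136,"ax":-0.2,"ay":0,"az":0},{"tx":0,"ty":0.002,"tz":0.14,"ax":-0.2,"ay":0,"az":0},{"tx":0,"ty":0.002,"tz":0.141,"ax":-0.2,"ay":0,"az":0},{"tx":0,"ty":0.002,"tz":0.141,"ax":-0.2,"ay":0,"az":0}]'

```text
clock: 21.85
tool_pos: [0.4889, 0.3736, 0.0403]
tcp_rot: [[-0.995, -0.102, -0.001], [-0.102, 0.995, -0.0], [0.001, -0.0, -1.0]]
wrist_force: [-0.4, 0.4, -7.1]
width: 0.0394
```

```bash
python3 -c "
from h import *
P=world(TRAY,(0,0,.0355)); delta(P,TRAY[2])
im=imaging.read_camera('side'); cv2.imwrite('pics/s7.png',cv2.resize(im[80:200,240:400,::-1],None,fx=4.5,fy=4.5))"
```

```text
t mm [-0.2  0.6  4.8] a deg [-0.02 -0.05 -0.07] pos [0.4889 0.3736 0.0403] F [-0.4   0.36 -7.05] t 21.85
```

View pics/s7.png

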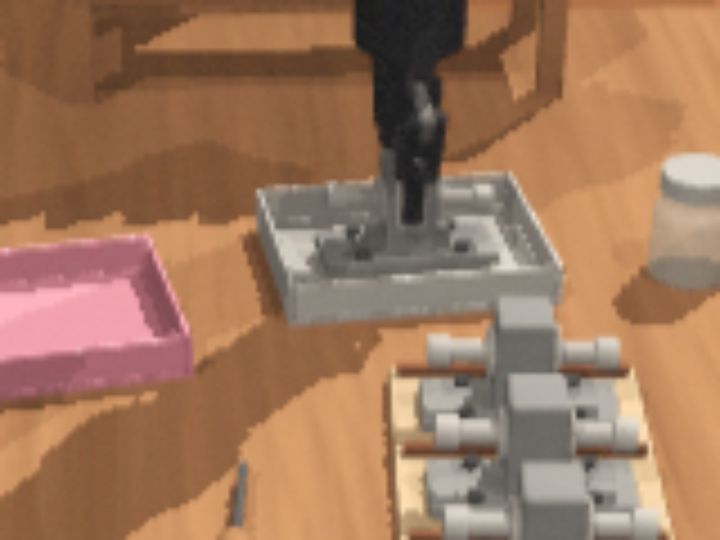

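The unit hangs centred over the tray floor (foot at (410,255)), just above it and level. Lowering until it touches.

Request:
apply_moves --commands '[{"tx":0,"ty":0,"tz":0.001,"ax":0,"ay":0,"az":0},{"tx":0,"ty":0,"tz":0.002,"ax":0,"ay":0,"az":0},{"tx":0,"ty":0,"tz":0.003,"ax":0,"ay":0,"az":0},{"tx":0,"ty":0,"tz":0.0038,"ax":0,"ay":0,"az":0},{"tx":0,"ty":0,"tz":0.0043,"ax":0,"ay":0,"az":0},{"tx":0,"ty":0,"tz":0.0043,"ax":0,"ay":0,"az":0},{"tx":0,"ty":0,"tz":0.0043,"ax":0,"ay":0,"az":0}]'

```text
clock: 22.6
tool_pos: [0.4889, 0.3737, 0.0361]
tcp_rot: [[-0.995, -0.102, -0.001], [-0.102, 0.995, -0.0], [0.001, -0.0, -1.0]]
wrist_force: [0.2, 0.6, -7.2]
width: 0.0394
```

Request:
apply_moves --commands '[{"tx":0,"ty":0,"tz":0.0005,"ax":0,"ay":0,"az":0},{"tx":0,"ty":0,"tz":0.001,"ax":0,"ay":0,"az":0},{"tx":0,"ty":0,"tz":0.0013,"ax":0,"ay":0,"az":0},{"tx":0,"ty":0,"tz":0.0013,"ax":0,"ay":0,"az":0},{"tx":0,"ty":0,"tz":0.0013,"ax":0,"ay":0,"az":0}]'

```text
clock: 23.1
tool_pos: [0.4889, 0.3737, 0.0352]
tcp_rot: [[-0.995, -0.102, -0.001], [-0.102, 0.995, -0.0], [0.001, -0.0, -1.0]]
wrist_force: [-2.3, -1.3, -0.1]
width: 0.0394
```

It has touched down, and the floor now carries the weight. Settling slightly, then releasing.

Request:
apply_moves --commands '[{"tx":0,"ty":0,"tz":0.0006,"ax":0,"ay":0,"az":0},{"tx":0,"ty":0,"tz":0.0006,"ax":0,"ay":0,"az":0},{"tx":0,"ty":0,"tz":0.0006,"ax":0,"ay":0,"az":0}]'

```text
clock: 23.4
tool_pos: [0.4889, 0.3738, 0.0352]
tcp_rot: [[-0.995, -0.102, -0.0], [-0.102, 0.995, -0.0], [0.0, -0.0, -1.0]]
wrist_force: [-3.1, -3.2, 5.0]
width: 0.0393
```

Request:
apply_moves --gripper 1 --commands '[{"tx":0,"ty":0,"tz":0,"ax":0,"ay":0,"az":0},{"tx":0,"ty":0,"tz":0,"ax":0,"ay":0,"az":0},{"tx":0,"ty":0,"tz":0,"ax":0,"ay":0,"az":0},{"tx":0,"ty":0,"tz":0,"ax":0,"ay":0,"az":0},{"tx":0,"ty":0,"tz":0,"ax":0,"ay":0,"az":0},{"tx":0,"ty":0,"tz":0,"ax":0,"ay":0,"az":0},{"tx":0,"ty":0,"tz":0,"ax":0,"ay":0,"az":0}]'

```text
clock: 24.1
tool_pos: [0.489, 0.3738, 0.0352]
tcp_rot: [[-0.995, -0.102, -0.0], [-0.102, 0.995, -0.0], [0.0, -0.0, -1.0]]
wrist_force: [-0.5, -0.1, 0.3]
width: 0.0855
```

Request:
apply_moves --commands '[{"tx":0,"ty":0,"tz":-0.01,"ax":0,"ay":0,"az":0},{"tx":0,"ty":0,"tz":-0.03,"ax":0,"ay":0,"az":0},{"tx":0,"ty":0,"tz":-0.06,"ax":0,"ay":0,"az":0},{"tx":0,"ty":0,"tz":-0.1,"ax":0,"ay":0,"az":0},{"tx":0,"ty":0,"tz":-0.14,"ax":0,"ay":0,"az":0},{"tx":0.02,"ty":0,"tz":-0.18,"ax":0,"ay":0,"az":0},{"tx":0.02,"ty":0,"tz":-0.18,"ax":0,"ay":0,"az":0},{"tx":0.02,"ty":0,"tz":-0.18,"ax":0,"ay":0,"az":0}]'

```text
clock: 24.9
tool_pos: [0.4694, 0.3725, 0.2173]
tcp_rot: [[-0.995, -0.103, 0.003], [-0.103, 0.995, 0.001], [-0.003, 0.001, -1.0]]
wrist_force: [-0.2, 0.6, 0.3]
width: 0.0851
```

```bash
python3 -c "
from h import *
a=imaging.read_camera('side'); cv2.imwrite('pics/s8.png',cv2.resize(a[40:300,200:500,::-1],None,fx=2.3,fy=2.3)); s=status.observe(); print(s['wrist_force'],s['clock'],s['width'])"
```

```text
[ 0.29426354 -0.01691033 -0.46995849] 24.95 0.08545158167375011
```

View pics/s8.png

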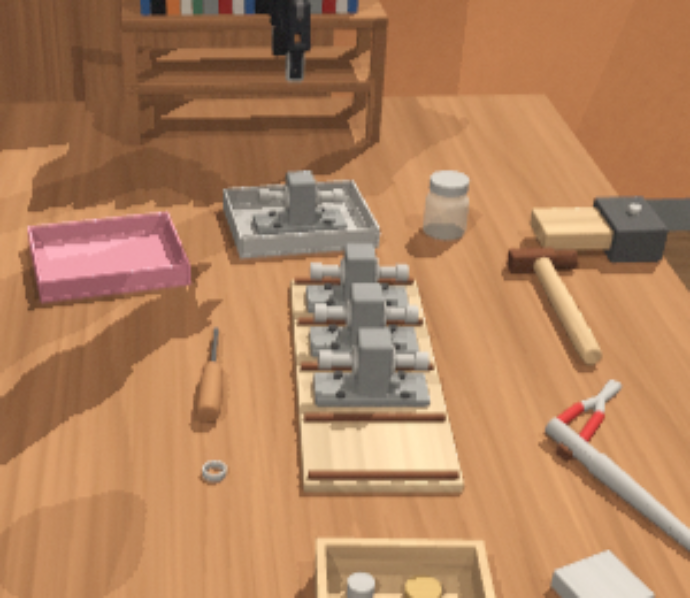

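The unit stands upright and flat in the steel tray (300,205). The three sound units remain in their bays at (360,275), (367,315) and (374,365), bay 4 is empty, and nothing else has moved. The gripper is clear.

```bash
python3 -c "
from cell import ticket
print(ticket.sign_off())"
```

```text
the job is handed in; nothing more can be done
None
```

I found the loose unit in bay 4, set it upright on the floor of the grey steel tray, and handed the job in at about 25 s.

| Bay | Near end stopped at (fingertip height) | Far end stopped at | Verdict |
|---|---|---|---|
| 1 | 64.9 mm | 65.4 mm | sound |
| 2 | 65.1 mm | 65.4 mm | sound |
| 3 | 65.2 mm | 65.3 mm | sound |
| 4 | 61.7 mm | 61.8 mm | loose, about 4 mm each way |

- **Placing:** I gripped unit 4 across its housing (39.5 mm opening) and lowered it until the tray floor took its weight. I pressed lightly with about 5 N and only then released it.
- **Last checks:** the final picture shows the unit upright and flat in the tray, the other three in their bays and nothing else moved. The gripper is clear with no force on it.
- **What was off:** the first move call was refused because its rows lacked some keys; nothing moved. The first press, on bay 1's near end, reached about 25 N, more than intended, and the other presses ended between 8 and 13 N. The two cameras disagreed by a few millimetres along x, so I averaged them.

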